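# Make up two balance-check kits

### The arm

A 6-joint arm with a two-finger parallel gripper is mounted at the origin on the work surface. World frame = base frame: x ahead of the robot, y to its left, z up, the work surface at z = 0. Lengths are in m, angles in rad, forces in N, time in s.
With the tool pointing down it reaches from about 0.375 to 0.975 m from the base axis. Payload 3.8 kg.
Tool frame: the origin (TCP) lies midway between the tips of the shut fingers; the grasp point (between the pads) lies 19 mm behind it; x points along the fingers, y is the direction in which the jaws open and shut, and the axes are right-handed (so a half turn about x gives the same grasp; the last joint's range is limited). The gripper opens to 88 mm and grips with 3 to 60 N. Pads are 18 mm wide; open, the fingers measure 123 mm over their backs; the gripper's body (75 mm by 187 mm) begins 45 mm behind the grasp point.
Start: joints at [-1.32, 0.264, 1.604, -0, 1.274, -0.037], TCP at [0.192, -0.647, 0.239] pointing down, gripper open.
Joint ranges: [-2.63, 2.63], [-0.94, 2.18], [0.31, 2.57], [-1.31, 4.45], [0, 2.66], [-2.55, 2.55]. Speed limits (rad/s): [2.57, 2.57, 3.14, 3.14, 3.14, 3.14].

### API

Orientations are given as a rotation vector (axis times angle).
In Python, from cell import manip, inverse_kinematics, cams, order gives the robot as it stands. Calls block until the motion is done:
- manip.move_pose(position, orientation): joint-space move of the TCP to a pose.
- manip.move_linear(position, rate=0.15, rot=None): straight line of the TCP; rot=None keeps the orientation; rate is the mean speed in m/s.
- manip.set_joints(angles): joint-space move.
- manip.set_gripper(opening, force=None): finger opening in m; force is the grip in N (None keeps the last); returns when the fingers have stopped.
- manip.dwell(seconds).
- inverse_kinematics(position, orientation): joint angles nearest the present ones, or None.
- manip.state(): the state.
- cams.capture(name): name is "scene" or "top"; returns a dict with "image" (420x560x3 uint8, blue, green, red), "z_map" (420x560 float32, m along the optical axis (not along the pixel's ray), 0 where there is no reading), "intrinsics" (3x3 intrinsics, pixels), "position" and "orientation" of the camera in the world. Camera axes: x right, y down, z forward; pixel columns grow to the right and rows downward; lengths in m; the calibration is good to about 2 mm. A picture is of the moment at which its call begins.
A pose or a line that the arm cannot do raises manip.IKError and nothing moves.
- order.close_job(): hands the job in, once; it reports no verdict.
The state is a dict: "clock": time; "joint_pos": joint angles; "joint_velocities": joint speeds; "tau": joint torques, N m; "tool_pos": TCP position; "tcp_rot": TCP orientation; "contact_force": force on the tool from outside, world axes, zero at the start; "moment": the same for the moment, N m; "gripper_width": finger opening in m.
Only numpy, scipy, OpenCV 4.12 (cv2) and the standard library are available. Lean on these libraries where they do the work, as an engineer would, in place of code of your own. Each camera call takes 0.05 s, during which the arm holds its last target.

### The job

Make up the two kits: the amber bottle and the steel weight go in the blue tray, the white bottle with the blue cap and the brass weight in the yellow tray, each bottle upright in the pocket with the white pad and each weight upright in the pocket with the black pad. Finish the blue kit before anything goes into the yellow tray, and set things down rather than dropping them. Leave the other things (green bottle, red weight, small beaker, loose cap) where they are, and do not knock any bottle over.

Things in the scene. Friction and masses are not known exactly. Their poses are not given: they have to be found in the camera images.
- blue_tray: Blue kit tray, fixed to the bench, 152 x 76 mm, floor 4 mm thick, rim and cross wall 16 mm high above the bench. Two square pockets, 66 x 66 mm inside: the one at the tray's +x end, centre at x = +38 mm, y = 0, has a white pad as floor; the one at the -x end, centre at x = -38 mm, y = 0, has a black pad. Both floors are at z = 4 mm. Rim walls 5 mm, cross wall 10 mm thick. Origin: centre of the underside, x along the length, z up. It may lie at any yaw.
- yellow_tray: Yellow kit tray, fixed to the bench, 152 x 76 mm, floor 4 mm thick, rim and cross wall 16 mm high above the bench. Two square pockets, 66 x 66 mm inside: the one at the tray's +x end, centre at x = +38 mm, y = 0, has a white pad as floor; the one at the -x end, centre at x = -38 mm, y = 0, has a black pad. Both floors are at z = 4 mm. Rim walls 5 mm, cross wall 10 mm thick. Origin: centre of the underside, x along the length, z up. It may lie at any yaw.
- amber_bottle: Amber glass bottle with a white cap and a blank paper label low on its body, about 0.1 kg. Round, standing: glass or plastic body 40 mm across and straight from the base up to 56 mm, sloping shoulder to 64 mm, neck 24 mm across, screw cap 28 mm across from 68 to 88 mm (top). Origin: centre of the underside, z up.
- white_bottle: White plastic bottle with a blue cap, about 0.1 kg. Round, standing: glass or plastic body 40 mm across and straight from the base up to 56 mm, sloping shoulder to 64 mm, neck 24 mm across, screw cap 28 mm across from 68 to 88 mm (top). Origin: centre of the underside, z up.
- steel_weight: Bright steel weight. Laboratory check weight, round, about 0.4 kg, standing: body 40 mm across up to 36 mm, then a neck 18 mm across, then an upright grip knob 24 mm across from 44 to 70 mm (top); it can be lifted by the knob. Origin: centre of the underside, z up.
- brass_weight: Brass (yellow metal) weight. Laboratory check weight, round, about 0.4 kg, standing: body 40 mm across up to 36 mm, then a neck 18 mm across, then an upright grip knob 24 mm across from 44 to 70 mm (top); it can be lifted by the knob. Origin: centre of the underside, z up.
- green_bottle: Green glass bottle with a black cap, about 0.1 kg. Round, standing: glass or plastic body 40 mm across and straight from the base up to 56 mm, sloping shoulder to 64 mm, neck 24 mm across, screw cap 28 mm across from 68 to 88 mm (top). Origin: centre of the underside, z up. Not wanted in either kit; stays where it is.
- red_weight: Red painted weight. Laboratory check weight, round, about 0.4 kg, standing: body 40 mm across up to 36 mm, then a neck 18 mm across, then an upright grip knob 24 mm across from 44 to 70 mm (top); it can be lifted by the knob. Origin: centre of the underside, z up. Not wanted in either kit; stays where it is.
- beaker: Small clear glass beaker, empty, open at the top, 44 mm across the rim and 58 mm high. Origin: centre of the underside. Not wanted in either kit; stays where it is.
- cap: Loose white screw cap lying flat, 38 mm across and 10 mm high, grey disc on top. Origin: centre of the underside. Not wanted in either kit; stays where it is.
There are look-alikes about, which are no part of the job. What is shaped like the white_bottle but pink is not meant. Leave any purple look-alike of the steel_weight alone.

How it is judged:
By the outcome, as a careful person would: the job done as asked, in the order asked, and still so for the second after the job is handed in, with the robot touching nothing.
It also fails if it takes over 109 s, if anything falls off the work surface, if the arm or the gripper's body presses on something with over 40 N, if the wrist force passes 120 N, or if a joint passes its speed limit or range.

## Working session

There is one attempt and no reset: what is moved stays moved. The work goes in short steps, each a Python script; the robot and the scene stay as the last script left them, time stands still between calls to the robot, and variables do not carry over. Pictures are saved under pics/ and viewed, and the job is handed in when it is done.

```bash
mkdir -p pics; ls
python3 - <<'E'
from cell import manip,cams
import cv2,numpy as np
np.set_printoptions(precision=4,suppress=True)
for n in("scene","top"):
    c=cams.capture(n); cv2.imwrite(f"pics/{n}0.png",c["image"]); np.savez(f"{n}0.npz",**c)
    print(n,c["intrinsics"],c["position"],c["orientation"])
print(manip.state())
E
```

```text
pics
scene [[442.0217   0.     278.0715]
 [  0.     442.0217 205.8462]
 [  0.       0.       1.    ]] [0.8755 0.5001 0.6684] [-0.659  -2.684   1.0634]
top [[519.8804   0.     286.0657]
 [  0.     519.8804 202.8368]
 [  0.       0.       1.    ]] [ 0.4421 -0.0011  1.0624] [-2.1488  2.1431 -0.1663]
{'clock': 0.1, 'joint_pos': array([-1.3199,  0.2647,  1.6052,  0.    ,  1.2737, -0.0369]), 'joint_velocities': array([ 0.0017, -0.0001, -0.0021,  0.0007, -0.0012, -0.0006]), 'tau': array([ -0.0012, -50.3622, -35.8072,   0.073 ,   0.0233,  -0.    ]), 'tool_pos': array([ 0.1914, -0.6466,  0.2376]), 'tcp_rot': array([ 2.0676,  0.3017, -2.068 ]), 'contact_force': array([-0.323 ,  0.3968, -0.4233]), 'moment': array([-0.0068,  0.0003,  0.02  ]), 'gripper_width': 0.0879017910583971}
```

View pics/top0.png

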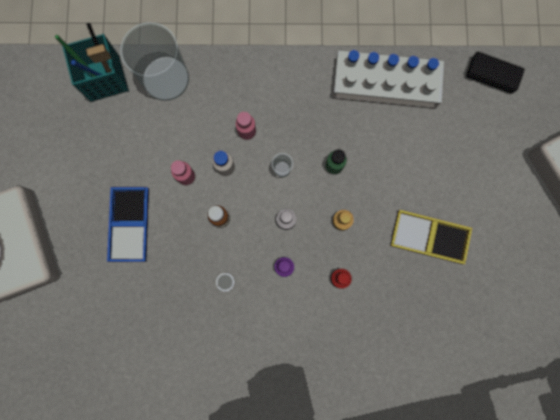

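View pics/scene0.png

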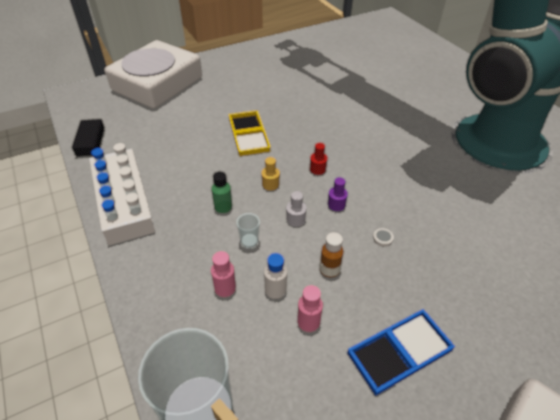

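The top view has x up and y to the left. Pixel positions:

| Item | Pixel |
|---|---|
| Blue tray | (128,225), black pad at the top, white pad at the bottom |
| Yellow tray | (432,237), white pad on the left, black pad on the right |
| Amber bottle | (217,215) |
| Bottle with blue cap | (222,160) |
| Steel weight | (286,217) |
| Brass weight | (343,219) |

The pink bottles are at (181,171) and (245,124), and the purple weight is at (284,266). Next I'll measure these in both views.

```bash
cat > h.py <<'E'
import numpy as np,cv2
from scipy.spatial.transform import Rotation as R
np.set_printoptions(precision=4,suppress=True)
def cloud(c):
    z=c["z_map"];K=c["intrinsics"];h,w=z.shape
    u,v=np.meshgrid(np.arange(w),np.arange(h))
    p=np.stack([(u-K[0,2])/K[0,0]*z,(v-K[1,2])/K[1,1]*z,z],-1)
    P=p@R.from_rotvec(c["orientation"]).as_matrix().T+c["position"]
    P[z==0]=np.nan
    return P
def ray(c,uv,zp):
    K=c["intrinsics"];uv=np.atleast_2d(uv)
    d=np.c_[(uv[:,0]-K[0,2])/K[0,0],(uv[:,1]-K[1,2])/K[1,1],np.ones(len(uv))]@R.from_rotvec(c["orientation"]).as_matrix().T
    o=c["position"];return o+d*((zp-o[2])/d[:,2])[:,None]
def tops(c,xy,h,r=.03,tol=.008):
    P=cloud(c);m=(np.hypot(P[...,0]-xy[0],P[...,1]-xy[1])<r)&(abs(P[...,2]-h)<tol)
    return P[m]
E
cat > m.py <<'E'
from h import *
S={n:dict(np.load(n+"0.npz")) for n in("scene","top")}
T=S["top"];P=cloud(T)
print("bench z",[np.nanmedian(P[300:360,150:220,2]),np.nanmedian(cloud(S['scene'])[140:170,330:400,2])])
for n,uv,h in [("amber",(217,215),.088),("white",(222,160),.088),("steel",(286,217),.07),("brass",(343,219),.07),("green",(337,160),.088),("red",(341,278),.07),("purple",(284,266),.07),("pink1",(181,171),.088),("pink2",(245,124),.088),("beaker",(282,165),.058)]:
    g=ray(T,uv,h)[0]
    for k,c in S.items():
        q=tops(c,g,h)
        if len(q)<5: print(n,k,"few",len(q),g);continue
        ctr,_,_=cv2.minAreaRect(q[:,:2].astype(np.float32)*1000) if False else cv2.minEnclosingCircle((q[:,:2]*1000).astype(np.float32))[0:2]+(0,)
        print(n,k,len(q),"zmax",np.percentile(q[:,2],90),"mid",(q[:,:2].min(0)+q[:,:2].max(0))/2,"mean",q[:,:2].mean(0), "ext",np.ptp(q[:,:2],0))
for tn,lo,hi in[("blue",(105,120,60),(128,255,255)),("yellow",(20,120,80),(35,255,255))]:
    for k,c in S.items():
        m=cv2.inRange(cv2.cvtColor(c["image"],cv2.COLOR_BGR2HSV),lo,hi)
        cs=max(cv2.findContours(m,cv2.RETR_EXTERNAL,cv2.CHAIN_APPROX_NONE)[0],key=lambda q:cv2.minAreaRect(q)[1][0]*cv2.minAreaRect(q)[1][1])
        w=ray(c,cs[:,0],.016)[:,:2]*1000
        print(tn,k,cv2.minAreaRect(w.astype(np.float32)))
# pads
for n,uv in[("bluewhite",(127,243)),("blueblack",(128,205)),("yelwhite",(412,232)),("yelblack",(450,242))]: print(n,ray(T,uv,.004)[0,:2])
H=np.nan_to_num(P[...,2]);cv2.imwrite("pics/h0.png",np.clip(H*1000,0,255).astype(np.uint8))
print("box h",P[240:250,10:40,2].max(),P[70:90,350:440:10,2].max())
E
python3 m.py
```

```text
bench z [np.float64(-0.0003992546972269029), np.float64(0.0001213671268508465)]
amber scene 206 zmax 0.08930779324572863 mid [0.5712 0.1274] mean [0.5716 0.129 ] ext [0.026  0.0288]
amber top 172 zmax 0.0891285380414351 mid [0.5702 0.1269] mean [0.5704 0.1271] ext [0.0253 0.0263]
white scene 228 zmax 0.08937162500414161 mid [0.6782 0.1203] mean [0.6787 0.122 ] ext [0.0271 0.027 ]
white top 169 zmax 0.0895583080149904 mid [0.6779 0.1198] mean [0.6777 0.1198] ext [0.0269 0.0267]
steel scene 119 zmax 0.07121008980519752 mid [ 0.5663 -0.0067] mean [ 0.5675 -0.0047] ext [0.0232 0.0226]
steel top 120 zmax 0.07168772741747155 mid [ 0.5666 -0.0068] mean [ 0.5662 -0.0067] ext [0.0231 0.0213]
brass scene 93 zmax 0.0712918915681036 mid [ 0.5654 -0.121 ] mean [ 0.566  -0.1184] ext [0.0222 0.0249]
brass top 120 zmax 0.07091168062546334 mid [ 0.5652 -0.1207] mean [ 0.5653 -0.1205] ext [0.0229 0.0216]
green scene 144 zmax 0.08930737493058154 mid [ 0.6817 -0.1069] mean [ 0.6829 -0.1045] ext [0.0281 0.0278]
green top 164 zmax 0.0888538797273712 mid [ 0.6818 -0.1067] mean [ 0.6819 -0.1068] ext [0.0257
[... 898 characters left out ...]
6736 0.001 ] ext [0.0429 0.044 ]
beaker top 125 zmax 0.059278310494494946 mid [0.6734 0.0013] mean [0.675  0.0018] ext [0.0418 0.0417]
blue scene ((560.4846801757812, 315.7526550292969), (154.3939208984375, 77.24676513671875), 0.290848970413208)
blue top ((557.4842529296875, 313.923095703125), (148.46681213378906, 76.17867279052734), 0.33044031262397766)
yellow scene ((536.4306640625, -293.3297119140625), (166.21617126464844, 76.36743927001953), 75.7872543334961)
yellow top ((532.3541870117188, -298.74493408203125), (151.4676513671875, 74.22664642333984), 75.91059112548828)
bluewhite [0.5182 0.3168]
blueblack [0.5962 0.3185]
yelwhite [ 0.5422 -0.2638]
yelblack [ 0.522  -0.3407]
box h nan nan
```

Both views agree to about 1 mm. I'll grip bottles on the body at z=50 mm, so the gripper body clears the cap, and weights on the knob at z=60 mm. First up is the amber bottle.

```bash
cat > act.py <<'E'
from h import *
from cell import manip,cams,inverse_kinematics,order
def rot(a):
    a=np.radians(a);x=np.array([0,0,-1.]);y=np.array([np.cos(a),np.sin(a),0]);return R.from_matrix(np.c_[x,y,np.cross(x,y)]).as_rotvec()
def best(p,a):
    q0=manip.state()["joint_pos"];c=[]
    for k in(a,a+180):
        q=inverse_kinematics(p,rot(k))
        if q is not None:c.append((abs(np.array(q)-q0).max(),k))
    print("ik",c);return rot(min(c)[1])
HI=.22
def pick(xy,a,kind):
    g,f,op,w=(.031,18,.066,.04) if kind=="b" else (.041,35,.052,.024)
    p=[*xy,HI];manip.set_gripper(op);r=best(p,a);manip.move_pose(p,r)
    manip.move_linear([*xy,g+.03],.2);manip.move_linear([*xy,g],.06);manip.dwell(.15)
    s=manip.state();print("at",s["tool_pos"],"F",s["contact_force"])
    manip.set_gripper(w-.01,force=f);s=manip.state();print("gripped",s["gripper_width"],s["tool_pos"],s["contact_force"])
    zg=s["tool_pos"][2]
    manip.move_linear([*xy,g+.03],.06);manip.move_linear([*xy,HI],.2);manip.dwell(.2)
    s=manip.state();print("lifted",s["gripper_width"],"F",s["contact_force"],"t",s["clock"])
    np.save("zg.npy",[zg])
    return zg
def place(xy,a,kind):
    zg=np.load("zg.npy")[0];op=.066 if kind=="b" else .052
    p=[*xy,HI];r=best(p,a);manip.move_pose(p,r)
    manip.move_linear([*xy,zg+.03],.2);manip.dwell(.1)
    z=zg+.008;manip.move_linear([*xy,z],.04);manip.dwell(.2)
    f0=manip.state()["contact_force"][2]
    for i in range(14):
        z-=.0007;manip.move_linear([*xy,z],.02);manip.dwell(.06);s=manip.state();f=s["contact_force"][2]
        if f-f0>2.0:break
    print("down",i,"cmd-zg",z-zg,"act-zg",s["tool_pos"]-[*xy,zg],"dF",f-f0)
    w=s["gripper_width"];manip.set_gripper(w+.006);manip.set_gripper(op);manip.dwell(.15)
    manip.move_linear([*xy,zg+.05],.08);manip.move_linear([*xy,HI],.25)
    print("t",manip.state()["clock"])
def shot(n):
    for k in("scene","top"):
        c=cams.capture(k);cv2.imwrite(f"pics/{k}{n}.png",c["image"]);np.savez(f"{k}{n}.npz",**c)
    a=[cv2.imread(f"pics/{k}{n}.png") for k in("top","scene")]
    cv2.imwrite(f"pics/both{n}.png",cv2.resize(np.hstack(a),(800,300),interpolation=cv2.INTER_AREA))
E
python3 - <<'E'
from act import *
pick((.5705,.1271),90,"b"); shot(1)
E
```

```text
ik [(np.float64(1.4965114641733326), 90), (np.float64(1.7843029324659936), 270)]
at [0.5709 0.1272 0.0313] F [ 0.2408 -0.0247 -0.1736]
gripped 0.03941724678051948 [0.5706 0.127  0.0311] [ 0.2521 -0.5057  0.3326]
lifted 0.0391723084112755 F [ 1.2066 -0.1879 -0.6015] t 7.6833
```

View pics/both1.png

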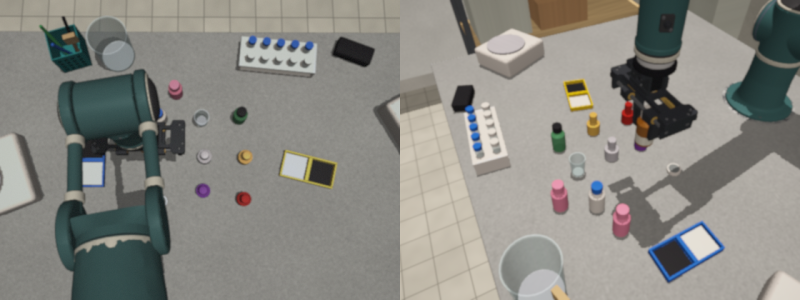

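The amber bottle is held upright in the gripper at scene-half pixel (642,132), and nothing else has moved. Now I'll place it on the blue tray's white pad.

Run:
```python
from act import *
place((.5203,.3146),90,"b"); shot(2)
```

```text
ik [(np.float64(0.3263198577248989), 90), (np.float64(3.4678748047766255), 270)]
down 5 cmd-zg 0.0038000000000000048 act-zg [0.0002 0.0001 0.004 ] dF 2.224791228097568
t 14.7583
```

View pics/both2.png

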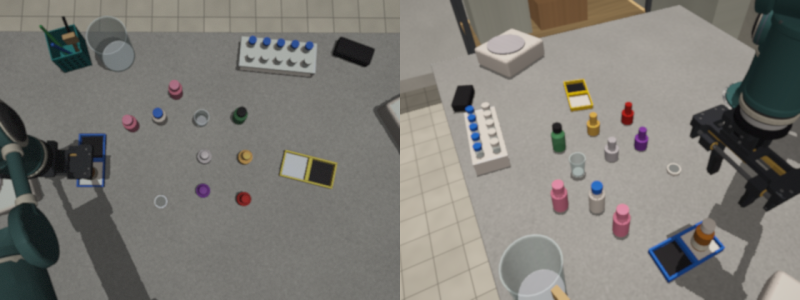

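The amber bottle stands upright on the white pad at scene-half pixel (704,235), and contact came at exactly +4 mm. The steel weight is next.

Run:
```python
from act import *
pick((.5664,-.0067),90,"w"); shot(3)
```

```text
ik [(np.float64(0.5586709130470098), 90), (np.float64(2.5829217405427842), 270)]
at [ 0.5668 -0.0067  0.0413] F [0.0663 0.0323 0.3663]
gripped 0.02276559319732581 [ 0.5665 -0.007   0.0412] [ 0.5223 -1.9778  0.5851]
lifted 0.022899697456291588 F [ 0.807   0.377  -3.1004] t 20.4833
```

View pics/both3.png

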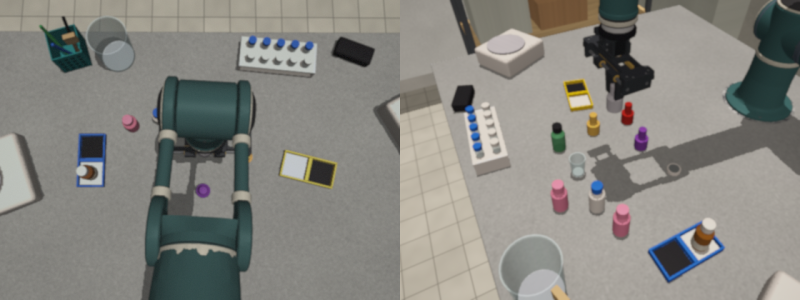

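The steel weight is held at (614,100), with about 3.7 N of load matching 0.4 kg. The amber bottle is upright on its pad in both views, so I'll place the steel on the black pad.

Run:
```python
from act import *
place((.5965,.3146),90,"w")
pick((.6779,.1200),166,"b"); shot(4)
```

```text
ik [(np.float64(0.5042143427867685), 90), (np.float64(3.645806996376561), 270)]
down 6 cmd-zg 0.0031000000000000055 act-zg [0.0004 0.0001 0.004 ] dF 7.533950652513813
t 28.2333
ik [(np.float64(1.5057756948656944), 346)]
at [0.6783 0.1201 0.0315] F [ 0.0066 -1.0555 -0.4517]
gripped 0.03953935010123815 [0.6779 0.1201 0.0312] [-1.3403  0.1909  1.3202]
lifted 0.03930432989575976 F [-0.3278 -1.2241 -1.0811] t 34.0417
```

View pics/both4.png

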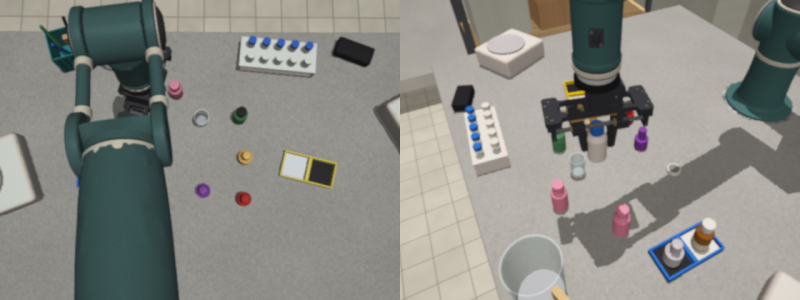

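Both blue-kit items stand in their pockets: steel at (676,253) on black, amber at (704,237) on white. The white bottle is held at (598,140), so I'll place it on the yellow tray's white pad and then pick the brass weight.

Run:
```python
from act import *
place((.5416,-.2625),166,"b")
pick((.5654,-.1208),166,"w"); shot(5)
```

```text
ik [(np.float64(0.6317367815896062), 346)]
down 6 cmd-zg 0.0031000000000000055 act-zg [ 0.0002 -0.0001  0.0039] dF 6.8271702571479596
t 42.125
ik [(np.float64(0.23915133911899417), 346)]
at [ 0.5658 -0.1209  0.0414] F [-0.5595  0.5728  0.3217]
gripped 0.022753113847628497 [ 0.565  -0.1207  0.0411] [-2.244   1.1814  3.0626]
lifted 0.023111695831684372 F [ 0.1501  0.6783 -3.2869] t 47.1417
```

View pics/both5.png

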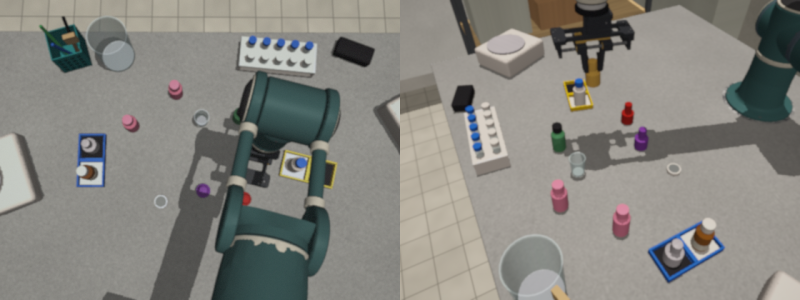

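The white bottle stands on the yellow tray's white pad at (578,95) and the brass weight is held at (594,75). I'll place it, then move the arm clear and check.

Run:
```python
from act import *
place((.5230,-.3358),166,"w")
manip.set_joints([-1.9,.264,1.604,0,1.274,-.037]); shot(6)
S={n:dict(np.load(n+"6.npz")) for n in("scene","top")}
for n,g,h in[("amber",(.5203,.3146),.092),("steel",(.5965,.3146),.074),("white",(.5416,-.2625),.092),("brass",(.523,-.3358),.074),("green",(.6818,-.1068),.088),("red",(.449,-.115),.07),("purple",(.4717,-.003),.07),("pink1",(.6584,.201),.088),("pink2",(.756,.0763),.088),("beaker",(.673,.001),.058)]:
    for k,c in S.items():
        q=tops(c,g,h)
        print(n,k,len(q),((q[:,:2].min(0)+q[:,:2].max(0))/2-g)*1000 if len(q)else None,np.percentile(q[:,2],90) if len(q) else None)
```

```text
ik [(np.float64(0.357331487843025), 346)]
down 5 cmd-zg 0.0038000000000000048 act-zg [ 0.0001 -0.0001  0.0041] dF 2.1777304150615504
t 54.2333
amber scene 298 [0.1111 0.501 ] 0.09329663945317954
amber top 185 [-0.4613  0.6107] 0.09388076514238446
steel scene 229 [-0.1132  0.2218] 0.07544437711928458
steel top 124 [ 0.0363 -0.8676] 0.0756883335331922
white scene 106 [ 0.6751 -0.6546] 0.09322734876439037
white top 175 [2.04   0.7418] 0.09309468631448063
brass scene 60 [0.3208 0.4652] 0.0749766848694581
brass top 126 [0.7645 0.716 ] 0.07493120241966661
green scene 148 [0.2732 0.2833] 0.08938660602660484
green top 165 [-0.0166  0.4119] 0.08938628652216841
red scene 85 [-0.6235  0.0156] 0.07079415197321359
red top 124 [-0.5121 -0.1048] 0.07135845612719535
purple scene 101 [-0.4629  0.5464] 0.07092642109581848
purple top 120 [ 0.0216 -0.1969] 0.07111786902453945
pink1 scene 264 [0.0508 0.1784] 0.08962673342094599
pink1 top 169 [0.2656 0.233 ] 0.08974742430781871
pink2 scene 223 [-0.2973 -0.2504] 0.08973100738306387
pink2 top 162 [ 0.2269 -0.0134] 0.0893854971334179
beaker scene 203 [-0.1303  0.8885] 0.05899657046259932
beaker top 121 [0.4428 0.296 ] 0.059069231789267596
```

View pics/both6.png

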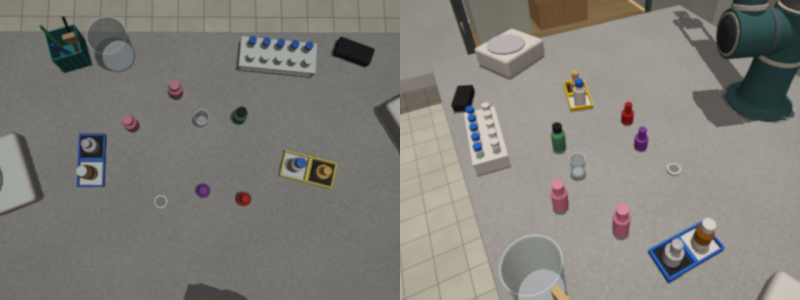

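Both trays are filled and upright. In the top half, amber is at (87,172), steel at (90,146), white at (297,164) and brass at (323,171). The other items haven't moved, and the loose cap is still at (161,202). I'm handing in.

Run:
```python
from cell import order,manip
print(manip.state()["clock"]);print(order.close_job())
```

```text
57.0917
the job is handed in; nothing more can be done
None
```

Both kits are made up and the job is handed in at 57 s of the 109 s allowed. I placed the amber bottle and steel weight in the blue tray first, then the white bottle and brass weight in the yellow tray. Each was lowered until it touched the pad, then released.

- **Placement:** the last check in both camera views shows all four upright and within about 2 mm of where I aimed. Their tops are at the expected heights for standing on the 4 mm tray floor. The widest disagreement between the views was about 1.4 mm, on the white bottle.
- **Left alone:** the green bottle, red weight, beaker, pink bottles and purple weight measured within 1 mm of their starting positions. I checked the loose cap by eye only, and it looks unmoved.
- **Forces:** the highest set-down force reading I took was about 7.5 N, with the steel weight. I did not record peak forces during the moves.

No check failed.

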